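Bring a cart wheel's valve round for inflating

ROBOT

A 6-joint arm with a two-finger parallel gripper is mounted at the origin on the work surface. World frame = base frame: x ahead of the robot, y to its left, z up, the work surface at z = 0. Lengths are in mm, angles in rad, forces in N, time in s.
With the tool pointing down it reaches from about 400 to 925 mm from the base axis. Payload 12.5 kg.
Tool frame: the origin (TCP) lies midway between the tips of the shut fingers; the grasp point (between the pads) lies 19 mm behind it (env.grip_depth is the distance from the TCP to the grasp point, in mm); z points along the fingers, y is the line along which they close (so a half turn about z gives the same grasp; the last joint's range is limited). The gripper opens to 95 mm and grips with 3 to 60 N. Pads are 20 mm wide; open, the fingers measure 119 mm over their backs; the gripper's body (75 mm by 180 mm) begins 59 mm behind the grasp point.
Start: joints at [1.231, 0.491, 1.559, -0, 1.092, -0.106], TCP at [144.78, 608.02, 188.661] pointing down, gripper open.
Joint ranges: [-3.1, 3.1], [-0.84, 2.19], [0.05, 2.79], [-1.13, 4.28], [0.06, 2.93], [-2.69, 2.69]. Speed limits (rad/s): [2.22, 2.22, 2.79, 3.14, 3.14, 3.14].

INTERFACE

Orientations are given as [roll, pitch, yaw] about the fixed x, y, z axes, in that order (R = Rz(yaw) Ry(pitch) Rx(roll)).
In Python, from cell import monitor, viewer, order, env gives the robot as it stands.
- The arm moves only by the tool move_arm, never from a script. Its argument "moves" is one flat list of numbers, 4 for each row, row after row: the shift along the tool's x, y, z normalised to -1 to 1, where 1 is 0.15 m, then the turn about the tool's z normalised to -1 to 1, where 1 is pi/2 rad. A call has 1 to 10 rows; each row shifts and turns the commanded pose from where the row before left it, along the tool's axes as they then stand; what a row does not reach is not made up. A row lasts 1/8 s, in which the tool goes at most 62.5 mm and 10.7 degrees, less where a joint would pass 70% of its speed; a pose out of reach is approached as far as the arm can. A call with a number of a shift or a turn outside -1 to 1 is refused whole. A call with a gripper value outside its range is refused whole. "claw" is the finger opening in mm, from 0 to 95.1, set as the call begins (left out, the last holds). The fingers move at their own pace and stop on an object; the grip force is fixed at half the most. Time passes only in rows, so rows that do not move let the fingers close. It gives the time, the measured TCP pose, the force, the opening and the grip force at its end, in the units of the state.
- monitor.state(): the state, without advancing time (a new reading comes with each control period).
- viewer.read_camera(name): name is "side" or "top"; returns the picture (400x640x3 uint8, red, green, blue); there is no depth.
- viewer.camera_info(name): a dict with "K" (3x3 intrinsics, pixels), "dist_coeffs" ([k1, k2, p1, p2, k3] as OpenCV has them; the pictures are not rectified), "camera_from_world" (4x4, takes a point from world to camera coordinates). Camera axes: x right, y down, z forward; pixel columns grow to the right and rows downward; lengths in mm; the calibration is good to about 2 mm. A picture is of the moment at which its call begins. camera_info takes no time and is no camera call.
- order.job_done(): hands the job in; it is judged then, once.
The state is a dict: "t": time; "joints": joint angles; "qvel": joint speeds; "tau": joint torques, N m; "eef_pos": TCP position; "tcp_rot": TCP orientation; "ft_force": force on the tool from outside, world axes, zero at the start; "moment": the same for the moment, N m; "opening": opening from 0.0 (shut) to 1.0 (fully open); "grip_force": force on a finger pad.
Only numpy, scipy, OpenCV 4.12 (cv2) and the standard library are available. Lean on these libraries where they do the work, as an engineer would, in place of code of your own. Each camera call takes 0.05 s, during which the arm holds its last target. There are 200 camera calls.

TASK

The spoked hand-cart wheel on the bench stand has a freshly fitted tyre, still wet with bead soap, and has to be turned so that the air line can be put on its valve. With the fingertips, gently push the spokes round one after another, either way, until the valve is at the very bottom of the wheel and its stem points straight up at the hub, then take the hand away and leave the wheel at rest. Nothing is to be gripped or lifted: keep off the tyre and the valve, and leave the tin, the gauge and the spanner where they lie.

Things in the scene. Friction and masses are not known exactly. Their poses are not given: they have to be found in the camera images.
- stand: Grey steel stand bolted to the bench. Origin on the bench straight below the wheel's centre; x is along the axle, away from the robot and turned 29 to 52 degrees to its left; y is in the wheel's plane, to the robot's left and nearer. Two splayed legs stand behind the wheel, 66 mm and more beyond its mid-plane. The 8 mm thick base plate, 320 mm wide in y, reaches from x = -45 to 155 mm.
- axle (a point): Centre of the wheel: on the axle, in the wheel's mid-plane, 235 mm above the bench; axes as the stand's. The wheel's open face (-x) looks towards the robot and its right. Hub: 28 mm radius, its face 22 mm from the mid-plane on the robot's side; a flat steel axle cap of 14 mm radius reaches 26 mm from the mid-plane on that side.
- wheel (a joint): Wheel angle, rad. 0: valve at the very bottom, stem straight up. Growing, the valve goes from the bottom to the stand's +y side (1.57), the top (3.14), the -y side (4.71) and the bottom again (6.28; right as well as 0). Turns either way, three turns and more, and stays where it is left: the seals drag with 0.2 N m (about 2 N at 90 mm radius).
- spokes: Six straight blue spokes. Origin at the wheel's centre; x along the axle, z the way the stem points (turns with the wheel). Each is 18 mm wide in the wheel's plane, 30 mm deep along the axle (from x = -21, the robot's side, to 9 mm), from the hub to the blue rim (inner radius 136 mm, 30 mm deep; spoke feet 30 mm wide from 130 mm out). They lie 30, 90 and 150 degrees either side of the valve; gaps open right through.
- tyre: Black rubber tyre, 398 mm across, 47 mm thick (23.5 mm to either side of the mid-plane), inner radius 152 mm. Origin at the wheel's centre. Wet: not to be touched.
- valve: Tyre valve: brass stem 8 mm thick with a yellow cap 11 mm thick, standing inwards from the rim and pointing at the hub, its tip at 102 mm radius. Origin at the wheel's centre; the valve lies on its -z axis. Not to be touched.
- stem (a point): Tip of the valve's yellow cap, in the wheel's mid-plane, 102 mm from the wheel's centre. Its z axis is the way the stem points (from the rim to the hub).
- tin: Loose tin of bead soap with a green label, 80 mm across, 75 mm tall, standing. Origin at the centre of its underside.
- gauge: Loose round pressure gauge lying face up, 66 mm across, 28 mm tall, brass connector reaching 86 mm from its centre along its x axis. Origin at the centre of the dial's underside.
- spanner: Loose steel spanner lying flat, 190 mm long along its x axis, 8 mm tall. Origin near the middle of its underside.

How it is judged:
By the outcome, as a careful person would: the job done as asked, in the order asked, and still so for the second after the job is handed in, with the robot touching nothing.
It also fails if it takes over 72 s, if anything falls off the work surface, if the arm or the gripper's body presses on something with over 40 N, if the wrist force passes 120 N, or if a joint passes its speed limit or range.

## Working session

There is one attempt and no reset: what is moved stays moved. The work goes in short steps, Python scripts to look and compute and a tool call to move; the robot and the scene stay as the last step left them, time stands still between calls to the robot, and variables do not carry over. Pictures are saved under pics/ and viewed, at most 10 in all, crops included, and the job is handed in when it is done.

Besides the shell and the picture viewer there is one more tool, called by a JSON object that holds its "op" and its "data". move_arm: Moves the arm, as the interface text tells. Scaled input: -1 to 1 covers 0.15 m each way for a shift and pi/2 rad each way for a turn. Its arguments: {"type":"object","properties":{"moves":{"type":"array"},"claw":{"type":"number"}},"required":["moves"]}

```bash
mkdir -p pics; ls; python3 - <<'E'
from cell import monitor, viewer, order, env
import cv2,numpy as np
for n in("side","top"):
    cv2.imwrite(f"pics/{n}0.png",viewer.read_camera(n)[:,:,::-1])
    i=viewer.camera_info(n);print(n,np.round(i["K"],1).tolist(),i["dist_coeffs"],np.round(i["camera_from_world"],4).tolist())
print(monitor.state())
E
```

```text
pics
side [[361.5, 0.0, 322.0], [0.0, 361.5, 203.7], [0.0, 0.0, 1.0]] [0.02390678 0.         0.         0.         0.        ] [[0.9482, -0.3177, -0.0056, -443.194], [-0.1957, -0.57, -0.798, 233.4003], [0.2503, 0.7577, -0.6027, 1023.9408], [0.0, 0.0, 0.0, 1.0]]
top [[420.9, 0.0, 326.4], [0.0, 420.9, 200.1], [0.0, 0.0, 1.0]] [0.01988328 0.         0.         0.         0.        ] [[0.0275, -0.9996, 0.0074, -3.7131], [-0.9979, -0.0279, -0.0589, 482.9969], [0.0591, -0.0058, -0.9982, 1380.5426], [0.0, 0.0, 0.0, 1.0]]
{'t': 0.1, 'joints': array([ 1.23140521e+00,  4.91524519e-01,  1.55938764e+00, -3.80767131e-06,
        1.09167971e+00, -1.05593070e-01]), 'qvel': array([ 8.61158720e-04,  9.44959579e-04, -1.26847455e-03,  1.57275829e-03,
       -1.63066264e-03,  4.31853955e-05]), 'tau': array([ 2.35268126e-03, -6.13622260e+01, -2.58606505e+01,  6.93755108e-02,
        4.69785067e-02, -1.12409664e-04]), 'eef_pos': array([144.692394  , 607.77973075, 188.10481128]), 'tcp_rot': array([-3.14059866e+00, -1.01954926e-04,  2.90779631e+00]), 'ft_force': array([-0.88611609, -0.47731383, -1.0447664 ]), 'moment': array([-0.04015162, -0.00425022, -0.00706664]), 'grip_force': 0.0, 'opening': 0.997327557976971}
```

View pics/side0.png

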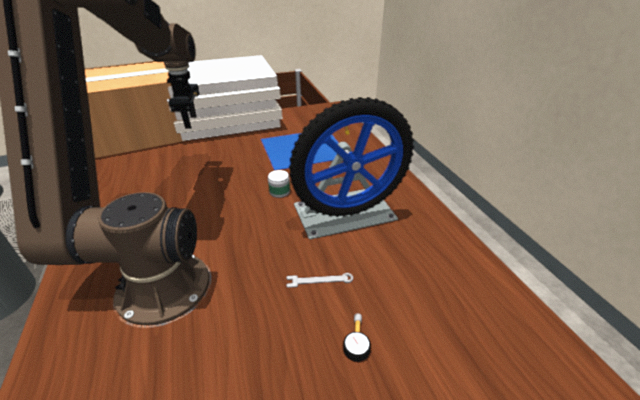

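View pics/top0.png

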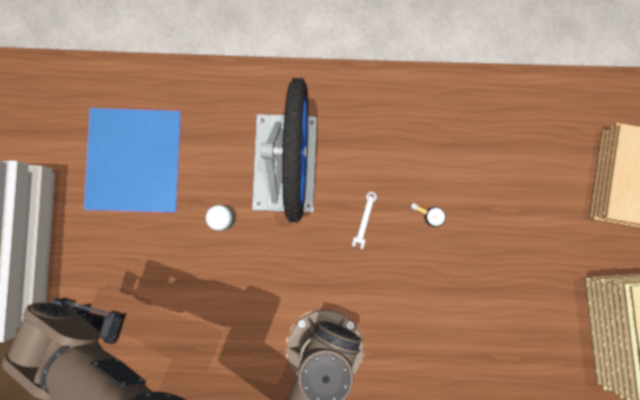

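The side view shows the wheel's open face at about (355,165). The top view shows the base plate corners near (254,113), (317,117), (313,212) and (252,210), so the axle points roughly along world +y. I'll enlarge both.

```bash
python3 - <<'E'
import cv2,numpy as np
a=cv2.imread("pics/side0.png")[85:245,275:425];b=cv2.imread("pics/top0.png")[65:245,190:390]
cv2.imwrite("pics/c1.png",cv2.resize(a,None,fx=3.75,fy=3.75,interpolation=cv2.INTER_CUBIC))
cv2.imwrite("pics/c2.png",cv2.resize(b,None,fx=3,fy=3,interpolation=cv2.INTER_CUBIC))
E
```

```text
(no output)
```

View pics/c1.png

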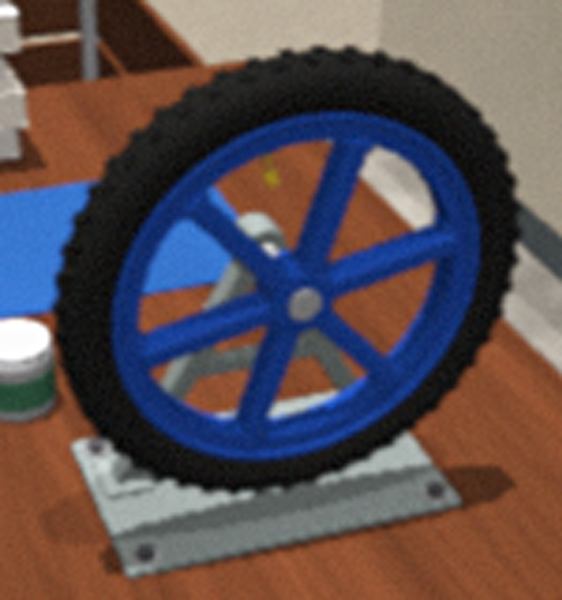

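View pics/c2.png

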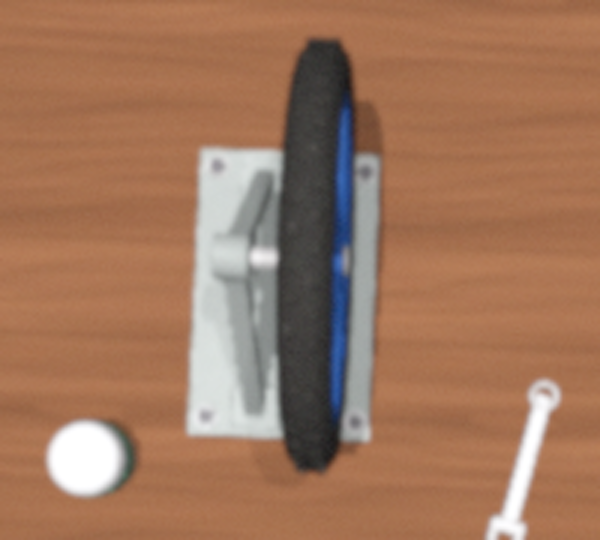

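Axle cap is at side pixel (356,166). The valve cap is at (347,132), between the two upper spokes, so the valve is near the top, leaning to the left. Next I'll fit the stand pose and wheel angle.

```bash
cat > h.py <<'E'
import cv2,numpy as np
from cell import monitor, viewer, order, env
def proj(n,P):
    i=viewer.camera_info(n);T=np.array(i["camera_from_world"])
    return cv2.projectPoints(np.atleast_2d(P).astype(float),cv2.Rodrigues(T[:3,:3])[0],T[:3,3],np.array(i["K"]),np.array(i["dist_coeffs"]))[0][:,0]
def S2W(p,P):
    c,s=np.cos(p[2]),np.sin(p[2]);P=np.atleast_2d(P)
    return P@np.array([[c,s,0],[-s,c,0],[0,0,1]])+[p[0],p[1],0]
def valve(th,r,x=0): return np.array([[x,r*np.sin(th),235-r*np.cos(th)]])
E
python3 - <<'E'
from h import *
from scipy.optimize import least_squares
C=np.array([[155,-160,8],[-45,-160,8],[-45,160,8],[155,160,8]])
ct=np.array([[257.3,114.7],[316.7,116],[313,211.7],[252.7,210.3]])
cs=lambda x,y:[275+x/3.75,85+y/3.75]
def f(p):
    e=[proj("top",S2W(p,C))-ct, proj("side",S2W(p,[[-26,0,235]]))-cs(304,303), proj("side",S2W(p,[[-45,-160,8],[-45,160,0],[155,160,8]]))-[cs(458,500),cs(128,577),cs(72,438)],
     proj("side",S2W(p,valve(p[3],108)))-cs(271,177)]
    return np.concatenate(e).ravel()
for y0 in(.7,1.5):
    r=least_squares(f,[650,80,y0,2.9]);print(np.round(r.x,4),np.degrees(r.x[2:]),np.round(r.fun,1))
p=r.x;np.save("p.npy",p)
for n in("top",):
  for uv,z in(((217.5,217),75),((436,217),28),((414,206),15),((371.5,195),8),((358,246),8)):
    g=least_squares(lambda q:(proj(n,[[q[0],q[1],z]])-uv).ravel(),[400,0]).x;print(uv,np.round(g))
# spoke angles predicted at side crop coords
for k in(30,90,150,-30,-90,-150):
    print(k,np.round((proj("side",S2W(p,valve(p[3]+np.radians(k),130,-21)))-[275,85])*3.75).tolist())
for th in(0,np.pi/2,np.pi,-np.pi/2):print(np.round(S2W(p,valve(th,199))))
E
```

```text
[602.5195  97.3422   1.5599   2.9113] [ 89.37326865 166.80314557] [-0.3 -0.  -0.2  1.1 -0.3  0.4 -0.3 -0.5  0.5  0.5  1.2 -0.4  0.2  0.6
 -0.3  0.6 -0.2 -0.6]
[602.5195  97.3422   1.5599   2.9113] [ 89.37326877 166.8031438 ] [-0.3 -0.  -0.2  1.1 -0.3  0.4 -0.3 -0.5  0.5  0.5  1.2 -0.4  0.2  0.6
 -0.3  0.6 -0.2 -0.6]
(217.5, 217) [416. 352.]
(436, 217) [ 437. -351.]
(414, 206) [ 471. -281.]
(371.5, 195) [ 505. -140.]
(358, 246) [334. -99.]
30 [[358.0, 151.0]]
90 [[450.0, 245.0]]
150 [[394.0, 379.0]]
-30 [[199.0, 212.0]]
-90 [[154.0, 360.0]]
-150 [[255.0, 435.0]]
[[603.  97.  36.]]
[[404. 100. 235.]]
[[603.  97. 434.]]
[[802.  95. 235.]]
```

{"op": "move_arm", "data": {"moves": [0.3,0,0,0,0,0.3,0,0,0,0,-0.3,0,0,0,0,0.1], "claw": 0}}

```text
t: 0.6
eef_pos: [111.6, 663.5, 236.1]
tcp_rot: [3.138, -0.001, 2.748]
ft_force: [-0.6, -0.6, -0.8]
opening: 0.639
grip_force: 0.0
```

```bash
python3 - <<'E'
from h import *
s=monitor.state()
print({k:np.round(v,3).tolist() for k,v in s.items()})
print([a for a in dir(env) if a[0]!='_'],[a for a in dir(monitor) if a[0]!='_'])
a=viewer.read_camera("side")[0:140,120:300,::-1]
cv2.imwrite("pics/g.png",cv2.resize(a,None,fx=4,fy=4,interpolation=cv2.INTER_CUBIC))
E
```

```text
{'t': 0.6, 'joints': [1.306, 0.522, 1.373, 0.0, 1.243, 0.129], 'qvel': [-0.002, 0.021, 0.064, -0.0, -0.035, 1.31], 'tau': [0.104, -66.728, -30.181, 0.08, 0.585, -3.13], 'eef_pos': [111.581, 663.542, 236.072], 'tcp_rot': [3.138, -0.001, 2.748], 'ft_force': [-0.576, -0.6, -0.848], 'moment': [0.047, -0.003, 0.001], 'grip_force': 0.0, 'opening': 0.639}
['IKError', 'grip_depth'] ['state']
```

View pics/g.png

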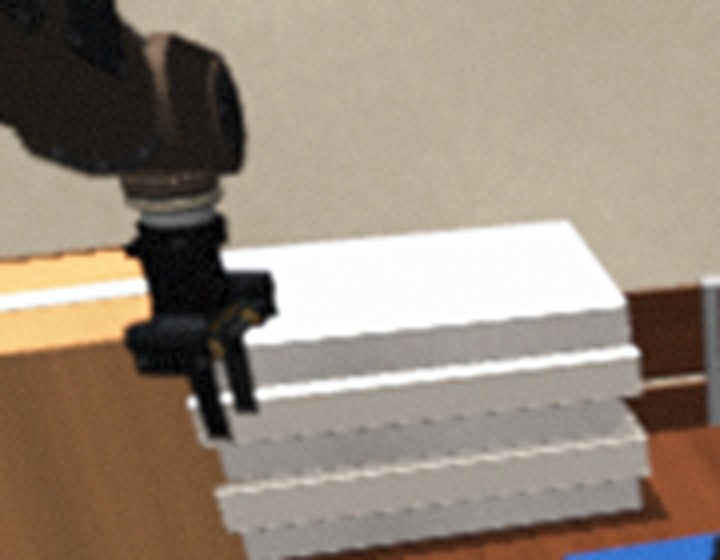

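The picture shows the hand upright, its crossbar at about (200,320) in the crop, fingers pointing straight down. With a vertical tool, the gripper body meets the tyre before the fingertips get to the spokes. So I need to know whether the tool can tilt at all. I'll test the reach limit in free space.

{"op": "move_arm", "data": {"moves": [0,0,-1,0,0,0,-1,0,0,0,-1,0,0,0,-1,0,0,0,-1,0,0,0,-1,0,0,0,-1,0,0,0,-1,0,0,0,-1,0,0,0,-1,0]}}

```text
t: 1.9
eef_pos: [98.4, 582.0, 718.8]
tcp_rot: [3.082, -0.014, 2.754]
ft_force: [0.0, 0.5, 0.4]
opening: 0.004
grip_force: 0.0
```

```bash
python3 - <<'E'
from h import *
s=monitor.state()
print({k:np.round(v,3).tolist() for k,v in s.items() if k in('joints','qvel','eef_pos','tcp_rot')})
E
```

```text
{'joints': [1.288, 0.543, 0.049, 0.012, 2.489, 0.115], 'qvel': [-0.053, -0.351, -0.005, 0.033, 0.177, -0.021], 'eef_pos': [98.433, 582.039, 718.764], 'tcp_rot': [3.082, -0.014, 2.754]}
```

At the limit the arm gives up some orientation: it is now tilted 0.06 rad outwards. Pushing outwards at full stretch should build up that tilt.

{"op": "move_arm", "data": {"moves": [0.08,0.4,0,0,0.08,0.4,0,0,0.08,0.4,0,0,0.08,0.4,0,0]}}

```text
t: 2.4
eef_pos: [128.6, 725.2, 620.5]
tcp_rot: [3.003, -0.031, 2.755]
ft_force: [-0.6, -1.3, 0.2]
opening: 0.004
grip_force: 0.0
```

```bash
cat >> h.py <<'E'
from scipy.spatial.transform import Rotation as Ro
def st():
    s=monitor.state();R=Ro.from_euler('xyz',s['tcp_rot']).as_matrix()
    print('t',s['t'],'q',np.round(s['joints'],3).tolist(),'p',np.round(s['eef_pos'],1).tolist(),'F',np.round(s['ft_force'],1).tolist(),'\nR',np.round(R,3).tolist())
    return s,R
E
python3 -c "from h import *;st()"
```

```text
t 2.4 q [1.3, 0.702, 0.049, 0.019, 2.248, 0.13] p [128.6, 725.2, 620.5] F [-0.6, -1.3, 0.2] 
R [[-0.926, 0.377, 0.024], [0.377, 0.916, 0.14], [0.031, 0.138, -0.99]]
```

{"op": "move_arm", "data": {"moves": [0.08,0.4,-0.4,0,0.08,0.4,-0.4,0,0.08,0.4,-0.4,0,0.08,0.4,-0.4,0,0.08,0.4,-0.4,0,0.08,0.4,-0.4,0]}}

```text
t: 3.15
eef_pos: [131.1, 716.0, 692.2]
tcp_rot: [2.811, -0.071, 2.762]
ft_force: [-0.5, -0.9, -0.3]
opening: 0.0
grip_force: 0.0
```

```bash
python3 -c "from h import *;st()"
```

```text
t 3.15 q [1.284, 0.615, 0.048, 0.044, 2.142, 0.134] p [131.1, 716.0, 692.2] F [-0.5, -0.9, -0.3] 
R [[-0.927, 0.372, 0.058], [0.369, 0.87, 0.326], [0.071, 0.324, -0.943]]
```

{"op": "move_arm", "data": {"moves": [0.08,0.4,-0.3,0,0.08,0.4,-0.3,0,0.08,0.4,-0.3,0,0.08,0.4,-0.3,0,0.08,0.4,-0.3,0,0.08,0.4,-0.3,0,0.08,0.4,-0.3,0,0.08,0.4,-0.3,0,0.08,0.4,-0.3,0,0.08,0.4,-0.3,0]}}

```text
t: 4.4
eef_pos: [131.7, 689.1, 821.8]
tcp_rot: [2.473, -0.133, 2.796]
ft_force: [-0.2, -0.1, 0.7]
opening: 0.003
grip_force: 0.0
```

```bash
python3 -c "from h import *;st()"
```

```text
t 4.4 q [1.25, 0.474, 0.048, 0.095, 1.943, 0.137] p [131.7, 689.1, 821.8] F [-0.2, -0.1, 0.7] 
R [[-0.933, 0.343, 0.112], [0.336, 0.711, 0.618], [0.132, 0.614, -0.778]]
```

{"op": "move_arm", "data": {"moves": [0.04,0.5,-0.05,0,0.04,0.5,-0.05,0,0.04,0.5,-0.05,0,0.04,0.5,-0.05,0,0.04,0.5,-0.05,0,0.04,0.5,-0.05,0,0.04,0.5,-0.05,0,0.04,0.5,-0.05,0,0.04,0.5,-0.05,0,0.04,0.5,-0.05,0]}}

```text
t: 5.65
eef_pos: [207.8, 766.8, 889.3]
tcp_rot: [2.106, -0.173, 2.842]
ft_force: [0.0, 0.8, -0.6]
opening: 0.005
grip_force: 0.0
```

```bash
python3 -c "from h import *;st()"
```

```text
t 5.65 q [1.151, 0.502, 0.048, 0.192, 1.559, 0.085] p [207.8, 766.8, 889.3] F [0.0, 0.8, -0.6] 
R [[-0.941, 0.292, 0.169], [0.29, 0.444, 0.848], [0.173, 0.847, -0.503]]
```

The tool now points 60° away from vertical, towards +y, which is enough. Next I'll back off the stretch and turn the hand about its axis so the wide body lies level.

{"op": "move_arm", "data": {"moves": [0,-0.4,0,0,0,-0.4,0,0,0,0,0,0.109,0,0,0,0.109,0,0,0,0.109,0,0,0,0.109,0,0,0,0.109,0,0,0,0.109,0,0,0,0.109,0,0,0,0.109]}}

```text
t: 6.9
eef_pos: [191.9, 747.7, 848.7]
tcp_rot: [-3.127, -1.044, 1.362]
ft_force: [0.3, -0.5, -0.0]
opening: 0.005
grip_force: 0.0
```

```bash
cat >> h.py <<'E'
p=np.load("p.npy") 
def go(tgt,R,s):
    d=R.T@(np.array(tgt)-s['eef_pos'])/150; L=np.linalg.norm(d)*150
    print('to',tgt,'tool units',np.round(d,3).tolist(),'mm',round(L),'rows@55',np.ceil(L/55))
def W(phi,r,y): # phi deg on wheel plane, y = world
    a=np.radians(phi);return [round(602.5-r*np.sin(a),1),y,round(235-r*np.cos(a),1)]
E
python3 - <<'E'
from h import *
s,R=st();go([250,450,800],R,s);go([600,0,650],R,s)
E
```

```text
t 6.9 q [1.162, 0.304, 0.537, 0.195, 1.272, 1.411] p [191.9, 747.7, 848.7] F [0.3, -0.5, -0.0] 
R [[0.104, 0.981, 0.165], [0.492, -0.196, 0.848], [0.864, -0.007, -0.503]]
to [250, 450, 800] tool units [-1.216, 0.771, -1.456] mm 307 rows@55 6.0
to [600, 0, 650] tool units [-3.313, 3.653, -3.113] mm 875 rows@55 16.0
```

{"op": "move_arm", "data": {"moves": [-0.207,0.228,-0.195,0,-0.207,0.228,-0.195,0,-0.207,0.228,-0.195,0,-0.207,0.228,-0.195,0,-0.207,0.228,-0.195,0,-0.207,0.228,-0.195,0,-0.207,0.228,-0.195,0,-0.207,0.228,-0.195,0]}}

```text
t: 7.9
eef_pos: [397.2, 372.4, 751.2]
tcp_rot: [-3.14, -1.044, 1.375]
ft_force: [0.3, 0.0, 0.1]
opening: 0.006
grip_force: 0.0
```

```bash
python3 - <<'E'
from h import *
s,R=st();go([600,0,650],R,s)
E
```

```text
t 7.9 q [0.152, -0.059, 1.234, 0.954, 1.494, 0.515] p [397.2, 372.4, 751.2] F [0.3, 0.0, 0.1] 
R [[0.098, 0.981, 0.167], [0.493, -0.194, 0.848], [0.864, -0.001, -0.503]]
to [600, 0, 650] tool units [-1.675, 1.807, -1.541] mm 436 rows@55 8.0
```

Orientation is holding, so I'll carry on.

{"op": "move_arm", "data": {"moves": [-0.209,0.226,-0.193,0,-0.209,0.226,-0.193,0,-0.209,0.226,-0.193,0,-0.209,0.226,-0.193,0,-0.209,0.226,-0.193,0,-0.209,0.226,-0.193,0,-0.209,0.226,-0.193,0,-0.209,0.226,-0.193,0]}}

```text
t: 8.9
eef_pos: [600.7, -0.1, 650.3]
tcp_rot: [-3.14, -1.042, 1.374]
ft_force: [0.6, 0.7, 0.6]
opening: 0.006
grip_force: 0.0
```

```bash
python3 - <<'E'
from h import *
s,R=st();print(W(287,90,20));go([690,-30,400],R,s);go(W(287,90,20),R,s)
E
```

```text
t 8.9 q [-0.539, 0.334, 1.013, 1.087, 1.978, 0.029] p [600.7, -0.1, 650.3] F [0.6, 0.7, 0.6] 
R [[0.098, 0.981, 0.167], [0.494, -0.194, 0.847], [0.864, -0.001, -0.504]]
[np.float64(688.6), 20, np.float64(208.7)]
to [690, -30, 400] tool units [-1.481, 0.624, 0.772] mm 267 rows@55 5.0
to [np.float64(688.6), 20, np.float64(208.7)] tool units [-2.418, 0.551, 1.696] mm 451 rows@55 9.0
```

{"op": "move_arm", "data": {"moves": [-0.296,0.125,0.154,0,-0.296,0.125,0.154,0,-0.296,0.125,0.154,0,-0.296,0.125,0.154,0,-0.296,0.125,0.154,0]}}

```text
t: 9.52
eef_pos: [689.7, -28.7, 398.8]
tcp_rot: [-3.14, -1.042, 1.374]
ft_force: [0.6, 0.8, 0.4]
opening: 0.002
grip_force: 0.0
```

```bash
python3 - <<'E'
from h import *
s,R=st();go([689,10,209],R,s)
E
```

```text
t 9.525 q [-0.508, 0.555, 1.273, 0.976, 1.7, -0.381] p [689.7, -28.7, 398.8] F [0.6, 0.8, 0.4] 
R [[0.099, 0.981, 0.167], [0.495, -0.194, 0.847], [0.863, -0.001, -0.505]]
to [689, 10, 209] tool units [-0.965, -0.054, 0.856] mm 194 rows@55 4.0
```

{"op": "move_arm", "data": {"moves": [-0.241,-0.013,0.214,0,-0.241,-0.013,0.214,0,-0.241,-0.013,0.214,0,-0.241,-0.013,0.214,0,0,0,0,0]}}

```text
t: 10.15
eef_pos: [687.7, 11.1, 208.1]
tcp_rot: [-3.127, -1.043, 1.364]
ft_force: [0.4, -0.4, 1.0]
opening: 0.003
grip_force: 0.0
```

```bash
python3 - <<'E'
from h import *
s,R=st();go([689,90,209],R,s)
a=viewer.read_camera("side")[85:245,275:435,::-1]
cv2.imwrite("pics/s1.png",cv2.resize(a,None,fx=3.75,fy=3.75,interpolation=cv2.INTER_CUBIC))
E
```

```text
t 10.15 q [-0.458, 0.706, 1.521, 0.997, 1.445, -0.684] p [687.7, 11.1, 208.1] F [0.4, -0.4, 1.0] 
R [[0.103, 0.981, 0.163], [0.493, -0.193, 0.848], [0.864, -0.007, -0.504]]
to [689, 90, 209] tool units [0.265, -0.093, 0.445] mm 79 rows@55 2.0
```

View pics/s1.png

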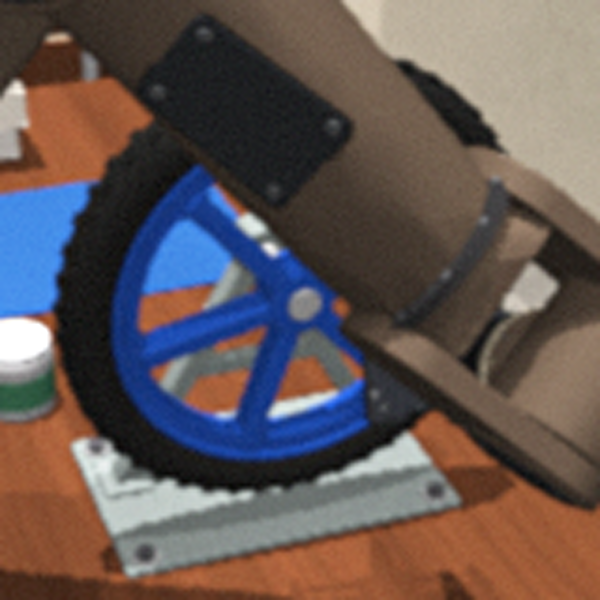

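The picture shows the forearm in front of the right half of the wheel. The wheel itself is unchanged, with the hub at crop (304,303) and the spokes where they were. The way into the gap is clear, so I'll insert the fingertips and work out the arc.

{"op": "move_arm", "data": {"moves": [0.067,-0.023,0.112,0,0.067,-0.023,0.112,0,0.067,-0.023,0.112,0,0.067,-0.023,0.112,0,0,0,0,0]}}

```text
t: 10.82
eef_pos: [689.5, 92.0, 211.7]
tcp_rot: [-3.137, -1.042, 1.375]
ft_force: [0.5, -0.1, -1.0]
opening: 0.004
grip_force: 0.0
```

```bash
cat >> h.py <<'E'
def arc(f,R,s,r=90,y=91):
    P=np.array([s['eef_pos']]+[W(a,r,y) for a in f]); d=np.diff(P,axis=0)@R/150
    print(np.c_[np.round(d,3),np.zeros(len(d),int)].tolist())
E
python3 - <<'E'
from h import *
s,R=st();arc(range(281,101,-6),R,s)
E
```

```text
t 10.825 q [-0.345, 0.674, 1.582, 1.063, 1.354, -0.668] p [689.5, 92.0, 211.7] F [0.5, -0.1, -1.0] 
R [[0.098, 0.982, 0.163], [0.495, -0.191, 0.848], [0.864, -0.002, -0.504]]
[[0.033, 0.01, -0.025, 0.0], [0.055, 0.009, -0.03, 0.0], [0.054, 0.002, -0.031, 0.0], [0.054, -0.005, -0.032, 0.0], [0.052, -0.011, -0.033, 0.0], [0.051, -0.017, -0.033, 0.0], [0.048, -0.023, -0.033, 0.0], [0.045, -0.03, -0.033, 0.0], [0.042, -0.034, -0.032, 0.0], [0.037, -0.04, -0.031, 0.0], [0.033, -0.045, -0.029, 0.0], [0.029, -0.049, -0.028, 0.0], [0.024, -0.052, -0.026, 0.0], [0.018, -0.055, -0.023, 0.0], [0.013, -0.058, -0.021, 0.0], [0.007, -0.06, -0.017, 0.0], [0.002, -0.062, -0.015, 0.0], [-0.004, -0.062, -0.011, 0.0], [-0.01, -0.062, -0.008, 0.0], [-0.015, -0.06, -0.005, 0.0], [-0.021, -0.06, -0.001, 0.0], [-0.026, -0.057, 0.002, 0.0], [-0.031, -0.055, 0.006, 0.0], [-0.035, -0.051, 0.009, 0.0], [-0.04, -0.047, 0.013, 0.0], [-0.043, -0.042, 0.016, 0.0], [-0.046, -0.038, 0.019, 0.0], [-0.049, -0.033, 0.021, 0.0], [-0.051, -0.027, 0.024, 0.0], [-0.053, -0.021, 0.026, 0.0]]
```

{"op": "move_arm", "data": {"moves": [0.033,0.01,-0.025,0,0.055,0.009,-0.03,0,0.054,0.002,-0.031,0,0.054,-0.005,-0.032,0,0.052,-0.011,-0.033,0,0.051,-0.017,-0.033,0,0.048,-0.023,-0.033,0,0.045,-0.03,-0.033,0]}}

```text
t: 11.82
eef_pos: [679.6, 89.3, 281.7]
tcp_rot: [-3.137, -1.042, 1.373]
ft_force: [1.0, 0.3, -1.4]
opening: 0.005
grip_force: 0.0
```

```bash
python3 - <<'E'
from h import *
s,R=st();arc(range(233,173,-6),R,s)
E
```

```text
t 11.825 q [-0.355, 0.582, 1.549, 1.039, 1.42, -0.561] p [679.6, 89.3, 281.7] F [1.0, 0.3, -1.4] 
R [[0.099, 0.981, 0.165], [0.494, -0.193, 0.848], [0.864, -0.002, -0.504]]
[[0.046, -0.036, -0.021, 0.0], [0.037, -0.04, -0.031, 0.0], [0.033, -0.045, -0.029, 0.0], [0.029, -0.049, -0.028, 0.0], [0.024, -0.052, -0.026, 0.0], [0.018, -0.055, -0.023, 0.0], [0.013, -0.058, -0.021, 0.0], [0.007, -0.06, -0.017, 0.0], [0.002, -0.062, -0.015, 0.0], [-0.004, -0.061, -0.011, 0.0]]
```

{"op": "move_arm", "data": {"moves": [0.044,-0.036,-0.023,0,0.037,-0.04,-0.031,0,0.033,-0.045,-0.029,0,0.029,-0.049,-0.028,0,0.024,-0.052,-0.026,0,0.018,-0.055,-0.023,0,0.013,-0.058,-0.021,0,0.007,-0.06,-0.017,0,0.002,-0.062,-0.015,0,-0.004,-0.061,-0.011,0]}}

```text
t: 13.08
eef_pos: [600.5, 90.8, 324.5]
tcp_rot: [-3.137, -1.042, 1.373]
ft_force: [-0.0, -1.3, -0.2]
opening: 0.004
grip_force: 0.0
```

```bash
python3 - <<'E'
from h import *
s,R=st();arc(range(173,107,-6),R,s)
E
```

```text
t 13.075 q [-0.4, 0.432, 1.7, 1.018, 1.453, -0.581] p [600.5, 90.8, 324.5] F [-0.0, -1.3, -0.2] 
R [[0.099, 0.981, 0.165], [0.494, -0.193, 0.848], [0.864, -0.002, -0.504]]
[[-0.006, -0.059, -0.008, 0.0], [-0.015, -0.06, -0.005, 0.0], [-0.021, -0.059, -0.001, 0.0], [-0.026, -0.057, 0.002, 0.0], [-0.031, -0.055, 0.006, 0.0], [-0.035, -0.051, 0.009, 0.0], [-0.04, -0.047, 0.013, 0.0], [-0.043, -0.042, 0.016, 0.0], [-0.046, -0.038, 0.018, 0.0], [-0.049, -0.033, 0.021, 0.0], [-0.051, -0.027, 0.024, 0.0]]
```

{"op": "move_arm", "data": {"moves": [-0.006,-0.059,-0.008,0,-0.015,-0.06,-0.005,0,-0.021,-0.059,-0.001,0,-0.026,-0.057,0.002,0,-0.031,-0.055,0.006,0,-0.035,-0.051,0.009,0,-0.04,-0.047,0.013,0,-0.043,-0.042,0.016,0,-0.046,-0.038,0.018,0,0,0,0,0]}}

```text
t: 14.32
eef_pos: [529.3, 91.2, 286.3]
tcp_rot: [-3.135, -1.043, 1.371]
ft_force: [-0.3, -0.7, 0.0]
opening: 0.005
grip_force: 0.0
```

```bash
python3 - <<'E'
from h import *
s,R=st();arc(range(123,90,-3),R,s)
a=viewer.read_camera("side")[85:245,275:435,::-1]
cv2.imwrite("pics/s2.png",cv2.resize(a,None,fx=3.75,fy=3.75,interpolation=cv2.INTER_CUBIC))
E
```

```text
t 14.325 q [-0.455, 0.388, 1.904, 1.007, 1.406, -0.74] p [529.3, 91.2, 286.3] F [-0.3, -0.7, 0.0] 
R [[0.1, 0.981, 0.165], [0.494, -0.193, 0.848], [0.864, -0.004, -0.504]]
[[-0.015, -0.014, 0.004, 0.0], [-0.025, -0.016, 0.011, 0.0], [-0.025, -0.015, 0.011, 0.0], [-0.026, -0.013, 0.012, 0.0], [-0.026, -0.012, 0.012, 0.0], [-0.027, -0.01, 0.013, 0.0], [-0.027, -0.008, 0.014, 0.0], [-0.027, -0.007, 0.014, 0.0], [-0.027, -0.006, 0.014, 0.0], [-0.027, -0.004, 0.015, 0.0], [-0.027, -0.003, 0.015, 0.0]]
```

View pics/s2.png

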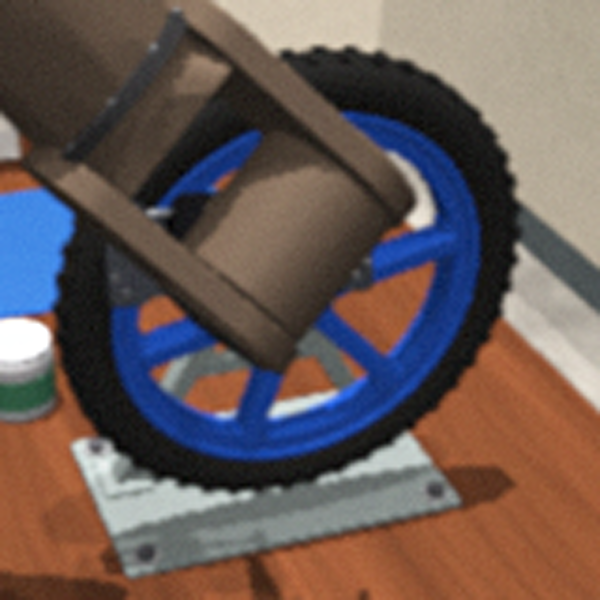

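The spokes are back in the same places, which means the wheel either turned by 120° or didn't turn at all. I'll look for the yellow cap.

```bash
python3 - <<'E'
from h import *
s,R=st()
for t in (47,167):print(t,proj("side",S2W(p,valve(np.radians(t),108))))
im=viewer.read_camera("side").astype(int)
for y,x in np.argwhere((im[...,0]>120)&(im[...,1]>110)&(im[...,2]<70)):
    if 85<y<245 and 275<x<430: print(x,y,im[y,x])
i0=cv2.imread("pics/side0.png").astype(int)[...,::-1];d=abs(i0-im).sum(2)
print(d[185:205,320:352].max(0),d[180:192,325:345])
print('tip px',proj("side",[s['eef_pos']]), proj("side",S2W(p,valve(np.radians(125),90))))
E
```

```text
t 14.375 q [-0.455, 0.387, 1.903, 1.008, 1.406, -0.74] p [529.6, 91.1, 286.7] F [0.7, -0.1, 1.6] 
R [[0.1, 0.981, 0.165], [0.494, -0.193, 0.848], [0.864, -0.003, -0.504]]
47 [[328.74129938 186.56959251]]
167 [[347.16636586 131.57676471]]
[75 68 64 54 54 60 56 60 60 67 54 56 53 84 63 70 72 59 60 54 48 59 45 50
 47 45 62 68 87 76 79 73] [[ 52  22  48  35  39  42  42  42  32  59  60  71  30  13  59 140 188 144
   82  95]
 [ 59  47  50  48  34  48  58  55  46  46  42  44  37  46  22  24  74  74
   92  95]
 [ 50  27  46  37  41  38  36  32  37  35  39  52  45  40  47  21  22  29
   47  75]
 [ 48  43  42  45  26  39  43  42  44  16  46  38  41  34  53  27  38  24
   18  26]
 [ 43  44  38  41  60  44  60  53  38  37  45  27  49  53  49  45  60  24
   25  23]
 [ 46  26  60  37  17  52  35  11  41  37  58  48  45  60  36  42  59  18
   29  30]
 [ 60  36  30  47  46  43  43  53  28  40  37  51  43  45  42  48  38  14
   31  25]
 [ 46  28  33  40  44  39  49  49  43  48  40  29  35  44  42  28  39  45
   39  23]
 [ 40  54  46  47  32  54  45  41  33  48  30  45  42  41  39  35  43  44
   18  35]
 [ 44  56  45  45  32  50  55  33  48  31  48  58  42  16  40  29  17  21
   32  23]
 [ 29  19  58  60  38  42  46  49  68  20  47  32  41  47  49  32  18  23
   43  47]
 [ 43  36  39  39  36  42  38  38  53  41  44  33  43  53  49  41  25  27
   32  44]]
tip px [[331.7728121 151.8830347]] [[330.68891509 150.83290213]]
```

The wheel didn't turn at all, so the fingertips must have passed in front of the spokes. I'll compare where the hand appears in the images with its reported pose.

```bash
python3 - <<'E'
from h import *
print("g crop pred", (proj("side",[[111.6,663.5,236.1],[111.6,663.5,314]])-[120,0])*4)
s,R=st();P=s['eef_pos'];z=R[:,2];yv=R[:,1]
pts=[P,P-78*z,P-78*z+90*yv,P-78*z-90*yv]
im=viewer.read_camera("top")[:,:,::-1][90:230,240:400].copy()
im=cv2.resize(im,None,fx=4,fy=4,interpolation=cv2.INTER_CUBIC)
for q in pts: 
    u=(proj("top",[q])[0]-[240,90])*4;print(u);cv2.circle(im,tuple(int(a) for a in u),3,(0,255,255),1)
cv2.imwrite("pics/t1.png",im)
E
```

```text
g crop pred [[242.46252599 449.56250024]
 [221.97889596 370.3860458 ]]
t 14.425 q [-0.454, 0.387, 1.902, 1.008, 1.406, -0.739] p [529.8, 91.1, 286.9] F [1.1, -0.1, 0.2] 
R [[0.099, 0.981, 0.165], [0.494, -0.193, 0.848], [0.864, -0.002, -0.504]]
[228.67856988 343.05987757]
[326.854631  358.7443665]
[357.46120634 223.84544387]
[295.93894778 494.96109756]
```

View pics/t1.png

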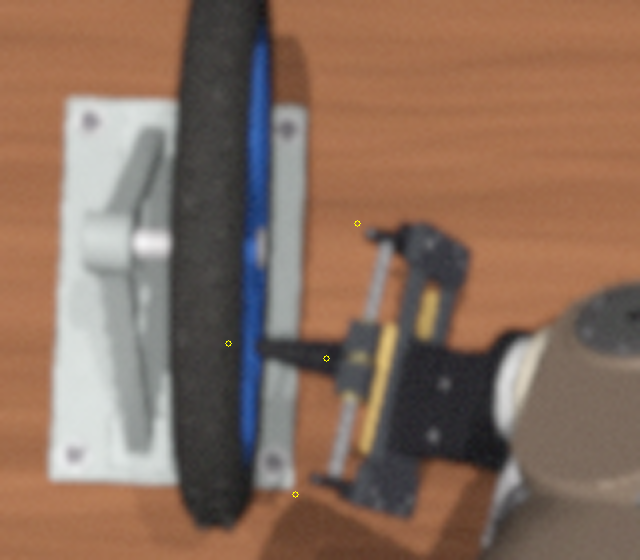

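In this picture the fingertip ends at crop (262,350), but the reported TCP projects to (229,343). The real tips are therefore about 20 mm short of the reported TCP along the tool axis, at y≈74 mm, and only skimmed past the spokes. Now I'll allow for that and go into the lower gap on the near side.

```bash
cat >> h.py <<'E'
def tip(s,R): 
    T=s['eef_pos']-20*R[:,2]; a=np.degrees(np.arctan2(602.5-T[0],235-T[2])); print('tip',np.round(T,1),'phi',round(a,1),'r',round(np.hypot(602.5-T[0],235-T[2]),1)); return T
def arc2(f,R,s,r=88,y=90):
    y=np.broadcast_to(y,len(f)); T=[tip(s,R)]+[np.array(W(a,r,b)) for a,b in zip(f,y)]
    d=np.diff(np.array(T,float),axis=0)@R/150
    for q in d: print(', '.join(str(v) for v in np.round(q,3)),', 0,',end=' ')
    print()
E
python3 - <<'E'
from h import *
s,R=st();arc2([125,107,107,107,107,107,104,100],R,s,y=[62,62,62,72,82,92,92,92])
E
```

```text
t 14.475 q [-0.454, 0.387, 1.902, 1.008, 1.406, -0.739] p [529.8, 91.1, 286.9] F [1.0, 0.1, 0.4] 
R [[0.099, 0.981, 0.165], [0.494, -0.193, 0.848], [0.864, -0.002, -0.504]]
tip [526.5  74.1 297. ] phi 129.2 r 98.1
-0.104, 0.041, -0.025 , 0, -0.151, -0.079, 0.07 , 0, 0.0, 0.0, 0.0 , 0, 0.033, -0.013, 0.057 , 0, 0.033, -0.013, 0.057 , 0, 0.033, -0.013, 0.057 , 0, -0.026, -0.008, 0.013 , 0, -0.035, -0.008, 0.019 , 0,
```

{"op": "move_arm", "data": {"moves": [-0.104,0.041,-0.025,0,-0.151,-0.079,0.07,0,0,0,0,0,0.033,-0.013,0.057,0,0.033,-0.013,0.057,0,0.033,-0.013,0.057,0,0,0,0,0]}}

```text
t: 15.35
eef_pos: [521.0, 110.3, 250.6]
tcp_rot: [-3.138, -1.042, 1.375]
ft_force: [-0.3, 0.8, 0.2]
opening: 0.005
grip_force: 0.0
```

```bash
python3 - <<'E'
from h import *
s,R=st();arc2(range(102,42,-6),R,s)
E
```

```text
t 15.35 q [-0.427, 0.423, 1.971, 1.042, 1.335, -0.822] p [521.0, 110.3, 250.6] F [-0.3, 0.8, 0.2] 
R [[0.098, 0.982, 0.164], [0.495, -0.191, 0.848], [0.864, -0.002, -0.504]]
tip [517.7  93.3 260.7] phi 106.9 r 88.6
-0.054, -0.004, 0.005 , 0, -0.053, -0.009, 0.029 , 0, -0.053, -0.003, 0.03 , 0, -0.053, 0.003, 0.031 , 0, -0.051, 0.009, 0.032 , 0, -0.05, 0.016, 0.033 , 0, -0.047, 0.022, 0.033 , 0, -0.044, 0.028, 0.032 , 0, -0.041, 0.033, 0.031 , 0, -0.038, 0.038, 0.031 , 0,
```

{"op": "move_arm", "data": {"moves": [-0.046,-0.007,0.019,0,-0.053,-0.009,0.029,0,-0.053,-0.003,0.03,0,-0.053,0.003,0.031,0,-0.051,0.009,0.032,0,-0.05,0.016,0.033,0]}}

```text
t: 16.1
eef_pos: [522.6, 108.4, 196.9]
tcp_rot: [-3.137, -1.042, 1.373]
ft_force: [0.1, 0.8, 3.0]
opening: 0.009
grip_force: 1.1
```

```bash
python3 - <<'E'
from h import *
s,R=st();arc2(range(65,5,-6),R,s)
a=viewer.read_camera("side")[85:245,275:435,::-1]
cv2.imwrite("pics/s3.png",cv2.resize(a,None,fx=3.75,fy=3.75,interpolation=cv2.INTER_CUBIC))
E
```

```text
t 16.1 q [-0.429, 0.514, 2.013, 1.073, 1.271, -0.941] p [522.6, 108.4, 196.9] F [0.1, 0.8, 3.0] 
R [[0.099, 0.981, 0.165], [0.494, -0.193, 0.848], [0.864, -0.002, -0.504]]
tip [519.3  91.4 207. ] phi 71.4 r 87.8
-0.055, 0.024, 0.027 , 0, -0.044, 0.029, 0.032 , 0, -0.041, 0.033, 0.031 , 0, -0.036, 0.039, 0.03 , 0, -0.032, 0.044, 0.029 , 0, -0.028, 0.047, 0.027 , 0, -0.023, 0.051, 0.025 , 0, -0.018, 0.054, 0.023 , 0, -0.013, 0.057, 0.02 , 0, -0.007, 0.058, 0.017 , 0,
```

View pics/s3.png

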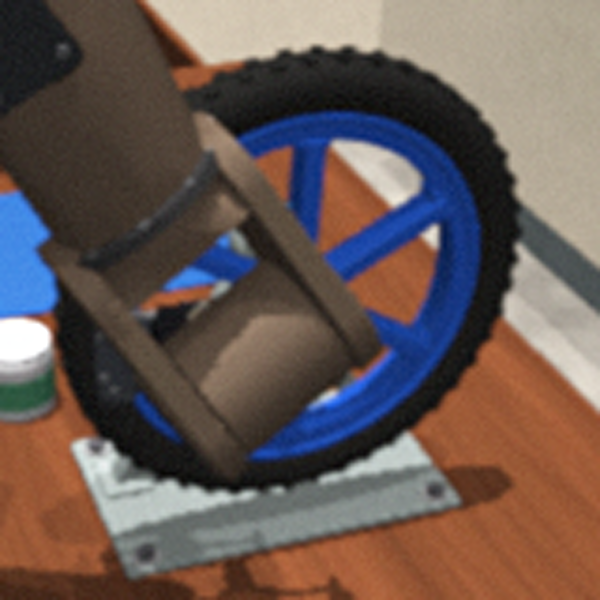

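The wheel is turning now: the top spoke has moved from crop x=345 to about 310, with about 3 N of push. I have one picture view left, so from here I'll measure the wheel angle by code and keep pushing.

```bash
cat >> h.py <<'E'
from scipy.ndimage import map_coordinates
def wheel(im=None,rng=None):
    im=viewer.read_camera("side") if im is None else im
    f=im.astype(float);b=f[...,2]-np.maximum(f[...,0],0.9*f[...,1]);b=np.clip(b,0,80)
    ths=np.arange(0,60,.5) ; sc=[]
    r=np.arange(50,126,5)
    for t in ths:
        v=0
        for k in range(30,390,60):
            for o,w in ((0,1),(-4,1),(4,1),(16,-.75),(-16,-.75),(-24,-.75),(24,-.75)):
                P=np.concatenate([valve(np.radians(t+k+o),q,-21) for q in r]);u=proj("side",S2W(p,P))
                v+=w*map_coordinates(b,[u[:,1],u[:,0]],order=1).sum()
        sc.append(v)
    sc=np.array(sc);i=sc.argmax();a,c,d=sc[i-1],sc[i],sc[(i+1)%120]
    print('th mod 60 =',ths[i]+.25*(a-d)/(a-2*c+d),'score',round(c))
    for y,x in np.argwhere((f[...,0]>110)&(f[...,1]>95)&(f[...,2]<75)&(abs(f[...,0]-f[...,1])<45)):
        if 95<y<230 and 290<x<415: print('yel',x,y)
E
python3 - <<'E'
from h import *
wheel(cv2.imread("pics/side0.png")[:,:,::-1]);wheel()
for t in(150,167,13,0,-13):print(t,proj("side",S2W(p,valve(np.radians(t),108))))
E
```

```text
Traceback (most recent call last):
  File "h.py", line 41, in wheel
    P=np.concatenate([valve(np.radians(t+k+o),q,-21) for q in r]);u=proj("side",S2W(p,P))
                                                                    ~~~~^^^^^^^^^^^^^^^^^
  File "h.py", line 4, in proj
    i=viewer.camera_info(n);T=np.array(i["camera_from_world"])
ValueError: time passes only in moves, steps and waits
```

{"op": "move_arm", "data": {"moves": [-0.05,0.024,0.03,0,-0.044,0.029,0.032,0,-0.041,0.033,0.031,0,-0.036,0.039,0.03,0,-0.032,0.044,0.029,0,-0.028,0.047,0.027,0,-0.023,0.051,0.025,0,-0.018,0.054,0.023,0,-0.013,0.057,0.02,0,-0.007,0.058,0.017,0]}}

```text
t: 17.4
eef_pos: [589.0, 107.8, 139.3]
tcp_rot: [-3.136, -1.042, 1.373]
ft_force: [-2.9, -1.1, 3.4]
opening: 0.008
grip_force: 1.5
```

```bash
python3 - <<'E'
from h import *
s,R=st();arc2(range(5,-55,-6),R,s);wheel()
E
```

```text
t 17.4 q [-0.38, 0.671, 1.887, 1.118, 1.232, -0.957] p [589.0, 107.8, 139.3] F [-2.9, -1.1, 3.4] 
R [[0.099, 0.981, 0.165], [0.494, -0.192, 0.848], [0.864, -0.003, -0.504]]
tip [585.7  90.8 149.4] phi 11.1 r 87.3
-0.009, 0.06, 0.012 , 0, 0.004, 0.06, 0.011 , 0, 0.01, 0.06, 0.008 , 0, 0.015, 0.06, 0.005 , 0, 0.02, 0.058, 0.001 , 0, 0.025, 0.056, -0.002 , 0, 0.031, 0.053, -0.006 , 0, 0.034, 0.05, -0.009 , 0, 0.039, 0.046, -0.012 , 0, 0.043, 0.042, -0.016 , 0, Traceback (most recent call last):
  File "<stdin>", line 2, in <module>
  File "h.py", line 41, in wheel
    P=np.concatenate([valve(np.radians(t+k+o),q,-21) for q in r]);u=proj("side",S2W(p,P))
                                                                    ~~~~^^^^^^^^^^^^^^^^^
  File "h.py", line 4, in proj
    i=viewer.camera_info(n);T=np.array(i["camera_from_world"])
ValueError: time passes only in moves, steps and waits
```

{"op": "move_arm", "data": {"moves": [-0.004,0.06,0.014,0,0.004,0.06,0.011,0,0.01,0.06,0.008,0,0.015,0.06,0.005,0,0.02,0.058,0.001,0,0.025,0.056,-0.002,0,0.031,0.053,-0.006,0,0.034,0.05,-0.009,0,0,0,0,0]}}

```text
t: 18.58
eef_pos: [659.5, 107.3, 155.8]
tcp_rot: [-3.14, -1.042, 1.375]
ft_force: [0.1, -0.0, 0.2]
opening: 0.003
grip_force: 0.0
```

```bash
python3 - <<'E'
t=open('h.py').read()
t=t.replace('def proj(n,P):\n    i=viewer.camera_info(n)','import functools\nci=functools.lru_cache(None)(viewer.camera_info)\ndef proj(n,P):\n    i=ci(n)')
open('h.py','w').write(t)
E
python3 - <<'E'
from h import *
s,R=st();arc2(range(-40,-82,-3),R,s);wheel(cv2.imread("pics/side0.png")[:,:,::-1]);wheel()
for t in(167,45,30,13,0,-13):print(t,proj("side",S2W(p,valve(np.radians(t),108))))
E
```

```text
t 18.575 q [-0.339, 0.71, 1.705, 1.106, 1.273, -0.811] p [659.5, 107.3, 155.8] F [0.1, -0.0, 0.2] 
R [[0.098, 0.981, 0.166], [0.495, -0.193, 0.847], [0.864, -0.001, -0.504]]
tip [656.1  90.4 165.9] phi -37.8 r 87.5
0.01, 0.02, -0.005 , 0, 0.019, 0.022, -0.006 , 0, 0.021, 0.022, -0.007 , 0, 0.022, 0.02, -0.008 , 0, 0.022, 0.019, -0.009 , 0, 0.023, 0.018, -0.009 , 0, 0.024, 0.016, -0.01 , 0, 0.024, 0.016, -0.01 , 0, 0.025, 0.014, -0.011 , 0, 0.025, 0.012, -0.012 , 0, 0.026, 0.011, -0.013 , 0, 0.026, 0.01, -0.013 , 0, 0.026, 0.008, -0.013 , 0, 0.027, 0.007, -0.014 , 0, 
th mod 60 = 46.26909509359822 score 11276
yel 328 101
yel 346 130
yel 347 130
yel 348 130
yel 345 131
yel 346 131
yel 347 131
yel 348 131
yel 345 132
yel 346 132
yel 347 132
yel 348 132
yel 346 133
yel 347 133
yel 348 133
yel 349 133
yel 347 134
yel 350 146
th mod 60 = 33.61493758745479 score 6232
yel 335 188
yel 334 189
yel 335 189
yel 336 189
yel 337 189
yel 334 190
yel 335 190
yel 336 190
yel 337 190
yel 333 191
yel 334 191
yel 335 191
yel 336 191
yel 333 192
yel 334 192
yel 335 192
yel 333 194
yel 331 195
yel 332 195
167 [[347.16636586 131.57676471]]
45 [[329.52691293 187.13549966]]
30 [[336.14538183 190.33609075]]
13 [[344.77156527 191.65118874]]
0 [[351.76474459 190.98948079]]
-13 [[358.76479751 188.9394281 ]]
```

The angle is now about 33°, and the yellow cap at (335,190) confirms it. Next is a slow push to just short of the goal.

{"op": "move_arm", "data": {"moves": [0.015,0.02,-0.005,0,0.019,0.022,-0.006,0,0.021,0.022,-0.007,0,0.022,0.02,-0.008,0,0.022,0.019,-0.009,0,0.023,0.018,-0.009,0,0.024,0.016,-0.01,0,0.024,0.016,-0.01,0,0,0,0,0]}}

```text
t: 19.75
eef_pos: [682.6, 107.5, 182.7]
tcp_rot: [-3.139, -1.043, 1.375]
ft_force: [0.0, 0.6, 0.5]
opening: 0.006
grip_force: 0.0
```

```bash
python3 - <<'E'
from h import *
s,R=st();arc2(range(-62,-82,-2),R,s);wheel()
E
```

```text
t 19.75 q [-0.327, 0.698, 1.63, 1.092, 1.305, -0.727] p [682.6, 107.5, 182.7] F [0.0, 0.6, 0.5] 
R [[0.098, 0.981, 0.166], [0.494, -0.193, 0.848], [0.864, -0.001, -0.504]]
tip [679.3  90.5 192.8] phi -61.2 r 87.6
0.004, 0.007, -0.005 , 0, 0.016, 0.009, -0.008 , 0, 0.017, 0.008, -0.008 , 0, 0.017, 0.008, -0.008 , 0, 0.017, 0.007, -0.009 , 0, 0.017, 0.007, -0.009 , 0, 0.017, 0.006, -0.009 , 0, 0.018, 0.005, -0.009 , 0, 0.018, 0.005, -0.009 , 0, 0.018, 0.004, -0.009 , 0, 
th mod 60 = 13.109374752939116 score 5044
yel 346 190
yel 347 190
yel 346 191
yel 347 191
yel 348 191
yel 346 192
yel 347 192
yel 346 193
yel 346 194
yel 346 195
yel 345 197
```

{"op": "move_arm", "data": {"moves": [0.014,0.009,-0.007,0,0.016,0.009,-0.008,0,0.017,0.008,-0.008,0,0.017,0.008,-0.008,0,0.013,0.006,-0.006,0,0,0,0,0]}}

```text
t: 20.55
eef_pos: [688.5, 107.2, 195.2]
tcp_rot: [-3.138, -1.043, 1.374]
ft_force: [-1.0, -0.2, 0.2]
opening: 0.006
grip_force: 0.6
```

```bash
python3 - <<'E'
from h import *
s,R=st();arc2(range(-71,-84,-1),R,s);wheel()
E
```

```text
t 20.55 q [-0.324, 0.688, 1.607, 1.085, 1.319, -0.695] p [688.5, 107.2, 195.2] F [-1.0, -0.2, 0.2] 
R [[0.099, 0.981, 0.166], [0.494, -0.193, 0.848], [0.864, -0.002, -0.504]]
tip [685.1  90.3 205.3] phi -70.2 r 87.8
0.006, 0.004, -0.005 , 0, 0.008, 0.003, -0.004 , 0, 0.009, 0.003, -0.004 , 0, 0.008, 0.003, -0.004 , 0, 0.009, 0.003, -0.005 , 0, 0.009, 0.003, -0.005 , 0, 0.009, 0.002, -0.005 , 0, 0.009, 0.003, -0.005 , 0, 0.009, 0.002, -0.005 , 0, 0.009, 0.002, -0.005 , 0, 0.009, 0.001, -0.005 , 0, 0.009, 0.001, -0.005 , 0, 0.009, 0.001, -0.005 , 0, 
th mod 60 = 1.2415251218288408 score 7677
yel 351 189
yel 352 189
yel 353 189
yel 351 190
yel 352 190
yel 353 190
yel 354 190
yel 351 191
yel 352 191
yel 352 192
yel 352 195
```

{"op": "move_arm", "data": {"moves": [-0.03,-0.01,0.016,0,-0.066,0.026,-0.114,0,-0.066,0.026,-0.114,0,-0.066,0.026,-0.114,0,-0.066,0.026,-0.114,0,0,0.3,0,0,0,0.3,0,0,0,0,0,0]}}

```text
t: 21.6
eef_pos: [776.5, 8.0, 188.8]
tcp_rot: [-3.138, -1.042, 1.374]
ft_force: [-0.3, 0.1, -1.0]
opening: 0.004
grip_force: 0.0
```

```bash
cat >> h.py <<'E'
def ycap(im):
    f=im.astype(float);P=[(x,y) for y,x in np.argwhere((f[...,0]>100)&(f[...,1]>85)&(f[...,2]<75)&(abs(f[...,0]-f[...,1])<45)) if 120<y<210 and 315<x<395]
    f0=lambda:0
    return np.round(np.mean(P,0),2),len(P)
E
python3 - <<'E'
from h import *
s,R=st();im=viewer.read_camera("side");wheel(im);print(ycap(im))
a=im[85:245,275:435,::-1]
cv2.imwrite("pics/s4.png",cv2.resize(a,None,fx=3.75,fy=3.75,interpolation=cv2.INTER_CUBIC))
E
```

```text
t 21.6 q [-0.41, 0.837, 1.281, 1.012, 1.467, -0.574] p [776.5, 8.0, 188.8] F [-0.3, 0.1, -1.0] 
R [[0.099, 0.981, 0.166], [0.495, -0.193, 0.847], [0.863, -0.002, -0.504]]
th mod 60 = 0.9923184820523846 score 8929
yel 351 189
yel 352 189
yel 351 190
yel 352 190
yel 353 190
yel 354 190
yel 351 191
yel 352 191
yel 352 192
yel 352 195
(array([362.71, 173.33]), 21)
```

```bash
python3 - <<'E'
from h import *
s,R=st();go([700,-250,400],R,s)
E
```

```text
t 21.65 q [-0.41, 0.835, 1.285, 1.012, 1.467, -0.575] p [775.2, 8.5, 188.8] F [-0.5, 0.0, -0.5] 
R [[0.1, 0.981, 0.165], [0.494, -0.193, 0.848], [0.864, -0.003, -0.504]]
to [700, -250, 400] tool units [0.314, -0.164, -2.254] mm 342 rows@55 7.0
```

{"op": "move_arm", "data": {"moves": [0.045,-0.023,-0.322,0,0.045,-0.023,-0.322,0,0.045,-0.023,-0.322,0,0.045,-0.023,-0.322,0,0.045,-0.023,-0.322,0,0.045,-0.023,-0.322,0,0.045,-0.023,-0.322,0,0,0,0,0]}}

```text
t: 22.65
eef_pos: [698.7, -252.2, 402.9]
tcp_rot: [3.141, -1.041, 1.374]
ft_force: [0.4, 0.3, 0.1]
opening: 0.004
grip_force: 0.0
```

```bash
python3 - <<'E'
from h import *
s,R=st();im=viewer.read_camera("side");wheel(im)
a=im[85:245,275:435,::-1]
cv2.imwrite("pics/s5.png",cv2.resize(a,None,fx=3.75,fy=3.75,interpolation=cv2.INTER_CUBIC))
E
```

```text
t 22.65 q [-0.741, 0.774, 0.845, 0.951, 2.006, -0.341] p [698.7, -252.2, 402.9] F [0.4, 0.3, 0.1] 
R [[0.099, 0.981, 0.169], [0.496, -0.196, 0.846], [0.863, 0.0, -0.506]]
th mod 60 = 0.8407147356971024 score 9815
yel 352 189
yel 351 190
yel 352 190
yel 353 190
yel 351 191
yel 352 191
yel 352 192
yel 352 195
yel 351 196
```

View pics/s5.png

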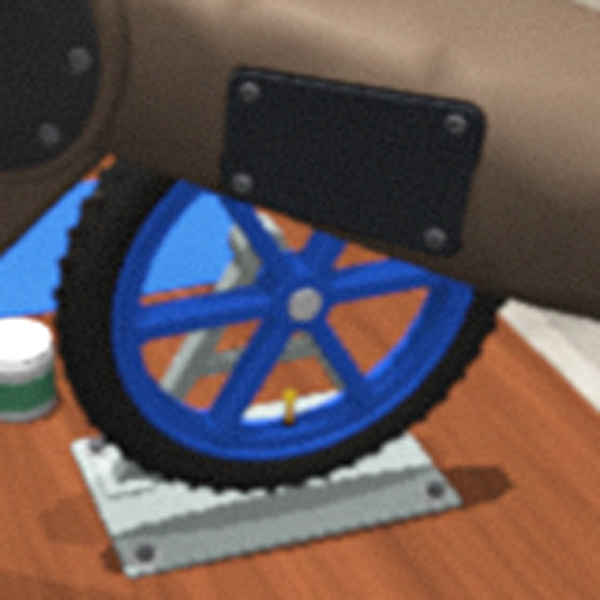

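The last picture shows the valve at the bottom of the wheel, crop (290,405), with its stem pointing at the hub. It is within about 1° of upright, the tin has not moved and the hand is clear. Handing the job in.

```bash
python3 -c "
from cell import order
print(order.job_done())"
```

```text
the job is handed in; nothing more can be done
None
```

The valve is at the very bottom of the wheel with its stem pointing at the hub, within about 1° by camera; the hand is clear and the job is handed in at about 23 s, though no verdict came back and only the tin was checked by eye, not the gauge and spanner.

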